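# Chain up the controller modules and hold the recessed reset

## Robot

A 6-joint arm with a two-finger parallel gripper is mounted at the origin on the work surface. World frame = base frame: x ahead of the robot, y to its left, z up, the work surface at z = 0. Lengths are in mm, angles in rad, forces in N, time in s.
With the tool pointing down it reaches from about 350 to 975 mm from the base axis. Payload 17.4 kg.
Tool frame: the origin (TCP) lies on the centre line of the jaws, within the pads' length; the fingertips stand 14 mm ahead of it and the grasp point (between the pads) lies 5 mm behind it (robot.tip_reach is the distance from the TCP to the fingertips, in mm); z points along the fingers, y is the line along which they close (so a half turn about z gives the same grasp; the last joint's range is limited). The gripper opens to 85 mm and grips with 20 to 120 N. Pads are 22 mm wide; open, the fingers measure 114 mm over their backs; the gripper's body (76 mm by 85 mm) begins 54 mm behind the grasp point. The pads swing forward as they close: fully open they stand 13 mm farther back than shut.
Start: joints at [-1.297, 0.116, 1.442, -0, 1.584, -0.038], TCP at [207.062, -642.462, 217.103] pointing down, gripper open.
Joint ranges: [-2.83, 2.83], [-0.83, 2.19], [0.07, 2.5], [-1.14, 4.28], [0.01, 3], [-2.97, 2.97]. Speed limits (rad/s): [1.89, 1.89, 2.22, 3.14, 3.14, 3.14].

## Interface

Orientations are given as a unit quaternion [x, y, z, w].
In Python, from workcell import readout, grab_frame, camera_model, ticket, robot gives the robot as it stands.
- The arm moves only by the tool arm_command, never from a script. Its argument "increments" is a list of rows, each an object with "xyz": the shift along the world's x, y, z in units of 4 cm (1.0 is 4 cm), a list of three; "rotation": the turn, a rotation vector about the world's x, y, z in units of 4 degrees (1.0 is 4 degrees), a list of three. A call has 1 to 5 rows; each row shifts and turns the commanded pose from where the row before left it; what a row does not reach is not made up. A row lasts 1/8 s, in which the tool goes at most 62.5 mm and 10.7 degrees, less where a joint would pass 70% of its speed; a pose out of reach is approached as far as the arm can. A call with a number of a shift or a turn outside -1 to 1 is refused whole. A call with a gripper value outside its range is refused whole. "claw" is the gripper command: -1 is fully open, 1 is shut, values between are in proportion, set as the call begins (left out, the last holds). The fingers move at their own pace and stop on an object; the grip force is fixed at half the most. Time passes only in rows, so rows that do not move let the fingers close. It gives the time, the measured TCP pose, the force, the opening and the grip force at its end, in the units of the state.
- readout.observe(): the state, without advancing time (a new reading comes with each control period).
- grab_frame(name): name is "side" or "top"; returns the picture (480x640x3 uint8, blue, green, red); there is no depth.
- camera_model(name): a dict with "K" (3x3 intrinsics, pixels), "k1" (the pictures are not rectified: a ray, as slopes to the right and down, at radius r is drawn at 1 + k1 r^2 times it, then the intrinsics apply), "pose" (4x4, takes a point from camera to world coordinates). Camera axes: x right, y up, looking along -z (the intrinsics and any distortion apply to the point x, -y, -z); pixel columns grow to the right and rows downward; lengths in mm; the calibration is good to about 2 mm. A picture is of the moment at which its call begins. camera_model takes no time and is no camera call.
- ticket.finish_job(): hands the job in; it is judged then, once.
The state is a dict: "clock": time; "joint_pos": joint angles; "qvel": joint speeds; "tau": joint torques, N m; "ee_pos": TCP position; "tool_rot": TCP orientation; "ft_force": force on the tool from outside, world axes, zero at the start; "moment": the same for the moment, N m; "opening": finger opening in mm; "gripper_force": force on a finger pad.
Only numpy, scipy, OpenCV 4.12 (cv2) and the standard library are available. Lean on these libraries where they do the work, as an engineer would, in place of code of your own. Each camera call takes 0.05 s, during which the arm holds its last target. There are 200 camera calls.

## Task

First slide the three loose controller modules up to the right-hand side of the host, in any order, so that host and modules stand snug edge to edge in one straight row, brass contacts against brass contacts. Then take the yellow stylus from the tool stand, reach through the red-ringed hole in the host's top and press the recessed reset button fully down with it, so that the host rescans its chain; finish while still gripping the stylus and holding the button down. Leave the other things on the table where they are.

Things in the scene. Friction and masses are not known exactly. Their poses are not given: they have to be found in the camera images.
- host: host unit of the modular controller: a grey and black strip 64 mm deep (x) by 120 mm wide (y) and 36 mm high with a blue display, fixed to the table. Origin at the centre of its underside; x points to its back edge (away from the robot), y to its left, z up. The modules dock on its right-hand (-y) side, the flat face 60 mm from its origin, with two brass contacts. In the gapless row the module centres lie 92, 156 and 220 mm from this origin along -y.
- reset_mouth (a point): centre of the mouth of the round reset aperture in the host's flat top, circled in red: 36 mm above the table, 12 mm behind and 36 mm left of the host's centre. The hole is 10 mm wide with a 2 mm chamfer and goes straight down; the top of the red button in it lies 12 mm below the mouth.
- reset_button (a joint): travel of the recessed red reset button: 0 released, 0.004 m fully down. It springs back: about 1 N to start, 5 N to reach the bottom.
- mod_knobs: square module, 64 x 64 mm, body 30 mm high, black sides, silver top; origin at the centre of its underside, x axis pointing to its back edge (away from the robot at yaw 0), y to the left, z up. About 160 g; slides easily on the table. Its left and right sides carry two brass contacts each; its flat front and back sides are free to grip. On top four black knobs 16 mm across, their tops 43 mm above the table.
- mod_pads: square module, 64 x 64 mm, body 30 mm high, black sides, silver top; origin at the centre of its underside, x axis pointing to its back edge (away from the robot at yaw 0), y to the left, z up. About 160 g; slides easily on the table. Its left and right sides carry two brass contacts each; its flat front and back sides are free to grip. On top four coloured pads (orange, yellow, green, blue), their tops 34 mm above the table.
- mod_faders: square module, 64 x 64 mm, body 30 mm high, black sides, silver top; origin at the centre of its underside, x axis pointing to its back edge (away from the robot at yaw 0), y to the left, z up. About 160 g; slides easily on the table. Its left and right sides carry two brass contacts each; its flat front and back sides are free to grip. On top three short white fader caps, their tops 40 mm above the table.
- stand: wooden tool stand 60 x 120 x 60 mm high with two holes 10 mm wide, 30 mm to either side of its centre along its y axis; fixed. Origin at the centre of its underside. Stylus and screwdriver stand upright in it, either way round.
- stylus: yellow stylus with black rings, upright in the stand, 35 g. Origin on its axis at the underside of the handle's foot, which rests on the stand's top (60 mm above the table); z along the axis to the top of the handle. The handle is 13 mm thick (its lowest 6 mm are 15 mm) and 80 mm long; below the origin a straight steel nose 5 mm thick reaches down 50 mm to the tip, inside the stand's hole.
- stylus_tip (a point): tip of the stylus's steel nose, on its axis, 50 mm below stylus.
- screwdriver: short screwdriver with a fat red handle (24 mm thick, 62 mm long), in the other hole of the stand. Origin at the foot of the handle. Bystander.
- mug: red mug, 80 mm wide, 92 mm high, origin at the centre of its underside. Bystander.
- jar: amber jar with a steel cap, 68 mm wide, 85 mm high, origin at the centre of its underside. Bystander.
- exciter: round steel sound exciter, 56 mm wide, 28 mm high, origin at the centre of its underside. Bystander.
- pedal: small green effect pedal, 94 x 44 mm, 47 mm high over its foot switch, origin at the centre of its underside. Bystander.
- tambourine: round wooden tambourine, 150 mm wide, 42 mm high, lying flat, origin at the centre of its underside. Bystander.
There are look-alikes about, which are no part of the job. Leave any brown or orange look-alike of the host alone.

How it is judged:
By the outcome, as a careful person would: the job done as asked, in the order asked, and still so for the second after the job is handed in, while the arm keeps its last pose, push and grip.
It also fails if it takes over 58 s, if anything falls off the work surface, if the arm or the gripper's body presses on something with over 40 N, if the wrist force passes 120 N, or if a joint passes its speed limit or range.

## Working session

There is one attempt and no reset: what is moved stays moved. The work goes in short steps, Python scripts to look and compute and a tool call to move; the robot and the scene stay as the last step left them, time stands still between calls to the robot, and variables do not carry over. Pictures are saved under pics/ and viewed, at most 10 in all, crops included, and the job is handed in when it is done.

Besides the shell and the picture viewer there is one more tool, called after "Request:" as a command line: name --argument value ..., lists and objects as JSON in quotes. arm_command: Moves the arm, as the interface text tells. Its arguments: {"type":"object","properties":{"increments":{"type":"array","items":{"type":"object","properties":{"xyz":{"type":"array","items":{"type":"number","minimum":-1,"maximum":1}},"rotation":{"type":"array","items":{"type":"number","minimum":-1,"maximum":1}}}}},"claw":{"type":"number"}},"required":["increments"]}

```bash
mkdir -p pics; ls; cat > h.py <<'E'
import numpy as np,cv2
from workcell import readout, grab_frame, camera_model, ticket, robot
def ray(cam,u,v):
    m=camera_model(cam);K=np.array(m["K"]);T=np.array(m["pose"])
    x=(u-K[0,2])/K[0,0];y=(v-K[1,2])/K[1,1]
    r=np.hypot(x,y);s=r
    for _ in range(30): s=r/(1+m["k1"]*s*s)
    f=s/r if r>0 else 1
    d=T[:3,:3]@np.array([x*f,-y*f,-1.]);return T[:3,3],d
def onz(cam,u,v,z):
    o,d=ray(cam,u,v);return o+d*(z-o[2])/d[2]
def tri(c1,p1,c2,p2):
    o1,d1=ray(c1,*p1);o2,d2=ray(c2,*p2);d1/=np.linalg.norm(d1);d2/=np.linalg.norm(d2)
    t=np.linalg.lstsq(np.c_[d1,-d2],o2-o1,rcond=None)[0]
    a=o1+t[0]*d1;b=o2+t[1]*d2;return (a+b)/2,np.linalg.norm(a-b)
def proj(cam,p):
    m=camera_model(cam);K=np.array(m["K"]);T=np.array(m["pose"])
    c=T[:3,:3].T@(np.array(p)-T[:3,3]);x=c[0]/-c[2];y=-c[1]/-c[2];f=1+m["k1"]*(x*x+y*y)
    return K[0,0]*x*f+K[0,2],K[1,1]*y*f+K[1,2]
E
python3 - <<'E'
from h import *
for c in("top","side"):
    cv2.imwrite(f"pics/{c}0.png",grab_frame(c)); m=camera_model(c); print(c,m)
print(readout.observe())
E
```

```text
pics
top {'K': array([[506.94388413,   0.        , 320.19864152],
       [  0.        , 506.94388413, 234.73227069],
       [  0.        ,   0.        ,   1.        ]]), 'k1': -0.14163305225869532, 'pose': array([[-2.31599059e-02,  9.96127080e-01, -8.48201616e-02,
         4.94556199e+02],
       [-9.99232208e-01, -2.03830397e-02,  3.34593337e-02,
         6.77208140e+01],
       [ 3.16008557e-02,  8.55299524e-02,  9.95834330e-01,
         9.98583514e+02],
       [ 0.00000000e+00,  0.00000000e+00,  0.00000000e+00,
         1.00000000e+00]])}
side {'K': array([[581.22751524,   0.        , 314.57264102],
       [  0.        , 581.22751524, 247.70959066],
       [  0.        ,   0.        ,   1.        ]]), 'k1': -0.14058469986257505, 'pose': array([[-9.67326189e-01,  1.42254926e-01, -2.09865623e-01,
         3.48092950e+02],
       [-2.52729432e-01, -4.75091033e-01,  8.42861996e-01,
         8.97572543e+02],
       [ 2.01959956e-02,  8.68361703e-01,  4.95520005e-01,
         5.62861012e+02],
       [ 0.00000000e+00,  0.00000000e+00,  0.00000000e+00,
         1.00000000e+00]])}
{'clock': 0.1, 'joint_pos': array([-1.29680907e+00,  1.16442238e-01,  1.44218358e+00, -2.77868913e-05,
        1.58396219e+00, -3.78015920e-02]), 'qvel': array([ 0.00054654, -0.00109268, -0.00264014,  0.00113033,  0.00011722,
        0.00063434]), 'tau': array([ 1.20812627e-03, -7.33667421e+01, -6.33789039e+01,  4.43223996e-05,
        5.30081728e-03, -2.60472262e-06]), 'ee_pos': array([ 207.00097575, -642.29909489,  216.44239263]), 'tool_rot': array([ 9.87872959e-01,  1.55263548e-01, -7.24310544e-05, -4.92573166e-04]), 'ft_force': array([0.8637253 , 0.98696651, 0.41833545]), 'moment': array([ 0.01463483, -0.00525543,  0.04606616]), 'gripper_force': 0.0, 'opening': 85.70659223468603}
```

View pics/top0.png

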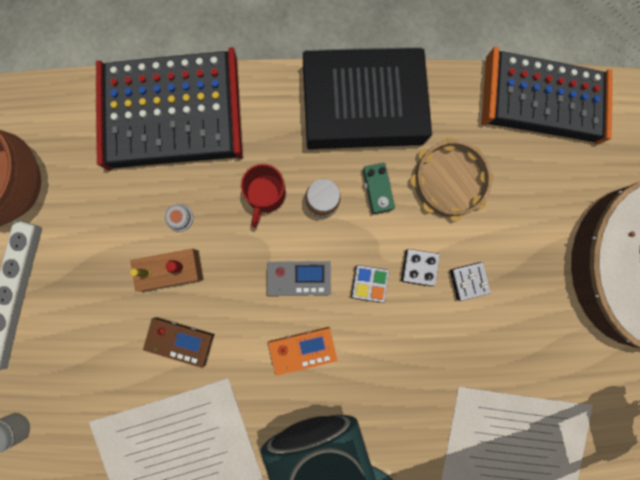

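View pics/side0.png

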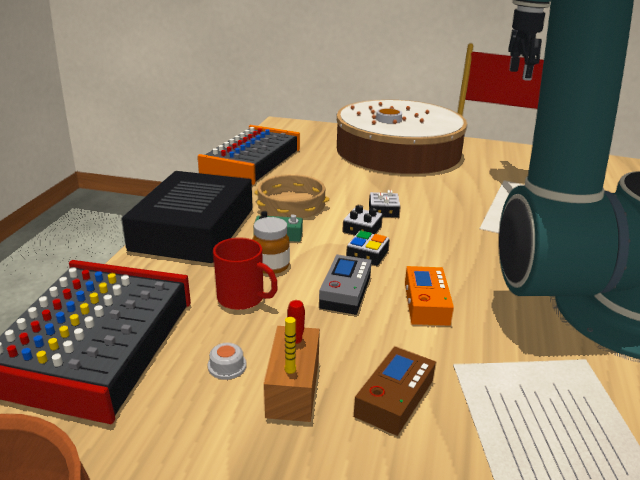

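The top view shows these objects:
- **Host:** the grey unit at (298,279). The look-alikes are brown at (179,342) and orange at (302,351).
- **Modules:** pads at (370,284), knobs at (421,268), faders at (470,281).
- **Stand:** at (166,271), with the yellow stylus at (138,272). The red screwdriver at (173,267) could be mistaken for the stylus.

I choose the grey host and the yellow stylus, and will check both in a close crop.

```bash
python3 - <<'E'
from h import *
t=cv2.imread("pics/top0.png")
cv2.imwrite("pics/crop0.png",cv2.resize(t[240:310,120:500],None,fx=2.1,fy=2.1,interpolation=cv2.INTER_CUBIC)) 
hsv=cv2.cvtColor(t,cv2.COLOR_BGR2HSV)
def comps(m,x0,y0,x1,y1,amin=4):
    r=np.zeros_like(m);r[y0:y1,x0:x1]=m[y0:y1,x0:x1]
    cs,_=cv2.findContours(r,cv2.RETR_EXTERNAL,cv2.CHAIN_APPROX_NONE)
    return [c for c in cs if len(c)>=amin]
def rect(pts,z):
    P=np.array([onz("top",u,v,z)[:2] for u,v in pts],np.float32)
    return cv2.minAreaRect(P)
grey=((hsv[...,1]<60)&(hsv[...,2]>95)).astype(np.uint8)
blk=(hsv[...,2]<60).astype(np.uint8)
non=((hsv[...,1]<60)|(hsv[...,2]<60)).astype(np.uint8)
for n,b in dict(host=(255,250,340,305)).items():
    c=max(comps(((hsv[...,1]<60)&(hsv[...,2]>70)).astype(np.uint8),*b),key=len)[:,0]; print(n,rect(c,36))
for n,b in dict(pads=(343,255,396,310),knobs=(397,240,447,295),faders=(446,255,497,308)).items():
    m=grey.copy()
    if n=="pads": m=((grey>0)|((hsv[...,1]>140)&(hsv[...,2]>60))).astype(np.uint8)
    m=cv2.morphologyEx(m,cv2.MORPH_OPEN,np.ones((3,3),np.uint8)) if n=="pads" else m
    c=cv2.convexHull(np.vstack(comps(m,*b,8)))[:,0]; print(n,rect(c,30),c.min(0),c.max(0))
def cen(m,b,cam="top"):
    r=np.zeros_like(m);x0,y0,x1,y1=b;r[y0:y1,x0:x1]=m[y0:y1,x0:x1]
    q=cv2.moments(r);return q["m10"]/q["m00"],q["m01"]/q["m00"],q["m00"]
red=((hsv[...,1]>120)&((hsv[...,0]<8)|(hsv[...,0]>172))).astype(np.uint8)
r=cen(red,(265,255,292,295));print("ring",r,onz("top",r[0],r[1],36))
yel=((abs(hsv[...,0].astype(int)-27)<5)&(hsv[...,1]>190)&(hsv[...,2]>120)).astype(np.uint8)
c=comps(yel,120,255,160,290,3);print("yel",[ (cv2.boundingRect(x)) for x in c])
E
```

```text
host ((495.4111328125, 78.21088409423828), (119.49669647216797, 64.17430114746094), 89.03611755371094)
pads ((481.52569580078125, -58.763465881347656), (63.68983459472656, 64.99674224853516), 79.65205383300781) [352 265] [388 302]
knobs ((510.1159973144531, -158.50875854492188), (64.3029556274414, 64.81025695800781), 79.82665252685547) [403 249] [439 285]
faders ((480.78924560546875, -257.9002380371094), (64.42024993896484, 63.810707092285156), 12.215439796447754) [453 262] [490 300]
ring (279.7142857142857, 271.5, 14.0) [508.26398402 113.66834666  36.        ]
yel []
```

View pics/crop0.png

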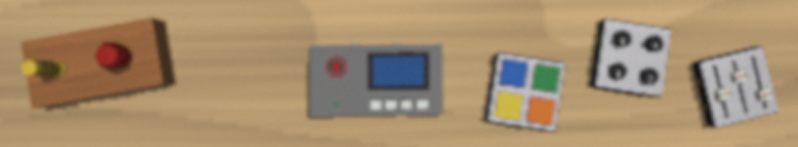

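The crop confirms the choices: grey host with the red ring, modules in the order pads, knobs, faders, and the yellow stylus left of the red screwdriver. The measured sizes and ring position match what is given. Now moving above mod_pads.

Request:
arm_command --increments '[{"xyz": [0.43,0.91,-0.15],"rotation": [0,0,0.964]},{"xyz": [0.43,0.91,-0.15],"rotation": [0,0,0.964]},{"xyz": [0.43,0.91,-0.15],"rotation": [0,0,0.964]},{"xyz": [0.43,0.91,-0.15],"rotation": [0,0,0.964]}]' --claw -1

```text
clock: 0.6
ee_pos: [276.2, -495.5, 192.6]
tool_rot: [0.958, 0.287, -0.0, -0.0]
ft_force: [1.0, -0.2, -0.8]
opening: 85.5
gripper_force: 0.0
```

Request:
arm_command --increments '[{"xyz": [0.43,0.91,-0.15],"rotation": [0,0,0.964]},{"xyz": [0.43,0.91,-0.15],"rotation": [0,0,0.964]},{"xyz": [0.43,0.91,-0.15],"rotation": [0,0,0.964]},{"xyz": [0.43,0.91,-0.15],"rotation": [0,0,0.964]}]'

```text
clock: 1.1
ee_pos: [344.9, -350.0, 168.7]
tool_rot: [0.911, 0.413, -0.0, -0.0]
ft_force: [-0.1, 0.2, 0.5]
opening: 85.6
gripper_force: 0.0
```

Request:
arm_command --increments '[{"xyz": [0.43,0.91,-0.15],"rotation": [0,0,0.964]},{"xyz": [0.43,0.91,-0.15],"rotation": [0,0,0.964]},{"xyz": [0.43,0.91,-0.15],"rotation": [0,0,0.964]},{"xyz": [0.43,0.91,-0.15],"rotation": [0,0,0.964]}]'

```text
clock: 1.6
ee_pos: [413.7, -204.4, 144.8]
tool_rot: [0.847, 0.532, 0.0, -0.0]
ft_force: [1.1, -0.2, 1.1]
opening: 85.4
gripper_force: 0.0
```

Request:
arm_command --increments '[{"xyz": [0.43,0.91,-0.15],"rotation": [0,0,0.964]},{"xyz": [0.43,0.91,-0.15],"rotation": [0,0,0.964]},{"xyz": [0.43,0.91,-0.15],"rotation": [0,0,0.964]},{"xyz": [0.43,0.91,-0.15],"rotation": [0,0,0.964]},{"xyz": [0,0,0]}]'

```text
$.increments[4]: bad value
```

Request:
arm_command --increments '[{"xyz": [0.43,0.91,-0.15],"rotation": [0,0,0.964]},{"xyz": [0.43,0.91,-0.15],"rotation": [0,0,0.964]},{"xyz": [0.43,0.91,-0.15],"rotation": [0,0,0.964]},{"xyz": [0.43,0.91,-0.15],"rotation": [0,0,0.964]},{"xyz": [0,0,0],"rotation": [0,0,0]}]'

```text
clock: 2.22
ee_pos: [482.5, -58.1, 120.2]
tool_rot: [0.767, 0.641, -0.0, -0.001]
ft_force: [0.1, -0.2, 0.5]
opening: 85.7
gripper_force: 0.0
```

```bash
python3 - <<'E'
from h import *
for c in("top","side"): cv2.imwrite(f"pics/{c}1.png",grab_frame(c))
t=cv2.imread("pics/top1.png")[200:340,240:500];s=cv2.imread("pics/side1.png")[120:330,280:500]
cv2.imwrite("pics/v1.png",np.hstack([cv2.resize(t,(400,215)),cv2.resize(s,(400,382))[:215] if 0 else cv2.resize(s,(225,215))]))
o=readout.observe();print(o["ee_pos"],o["tool_rot"],np.degrees(2*np.arctan2(o["tool_rot"][1],o["tool_rot"][0])))
E
```

```text
[482.07617174 -59.96701237 120.85840909] [ 7.68378402e-01  6.39995718e-01 -2.83679350e-04 -1.80230739e-04] 79.5830057314396
```

View pics/v1.png

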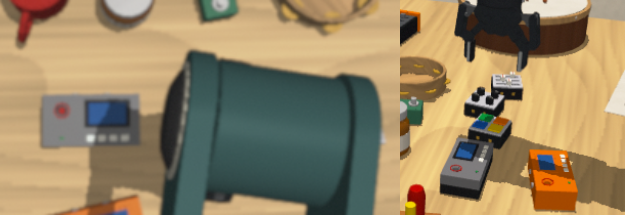

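The gripper stands over mod_pads, with its jaws straddling front and back. Descending and gripping.

Request:
arm_command --increments '[{"xyz": [-0.02,0.03,-0.8],"rotation": [0,0,0]},{"xyz": [0,0,-0.8],"rotation": [0,0,0]},{"xyz": [0,0,-0.6],"rotation": [0,0,0]},{"xyz": [0,0,-0.35],"rotation": [0,0,0]},{"xyz": [0,0,-0.08],"rotation": [0,0,0]}]'

```text
clock: 2.95
ee_pos: [481.2, -59.4, 15.6]
tool_rot: [0.769, 0.639, -0.0, -0.0]
ft_force: [0.3, 0.1, -0.3]
opening: 85.8
gripper_force: 0.0
```

Request:
arm_command --increments '[{"xyz": [0,0,0],"rotation": [0,0,0]},{"xyz": [0,0,0],"rotation": [0,0,0]},{"xyz": [0,0,0],"rotation": [0,0,0]},{"xyz": [0,0,0],"rotation": [0,0,0]}]' --claw 1

```text
clock: 3.45
ee_pos: [484.6, -59.4, 19.9]
tool_rot: [0.768, 0.64, 0.003, 0.003]
ft_force: [5.9, -2.2, 26.2]
opening: 12.5
gripper_force: 12.8
```

```bash
python3 - <<'E'
from h import *
s=grab_frame("side")[130:300,300:460]
cv2.imwrite("pics/v2.png",cv2.resize(s,(640,680))[:600])
o=readout.observe();print(o["ee_pos"],o["opening"],o["gripper_force"],o["ft_force"],robot.tip_reach)
E
```

```text
[484.5388271  -59.35482172  19.85272974] 4.7098955266752665 9.71528894500807 [ 6.85741375 -1.42367991 19.21289727] 14.0
```

View pics/v2.png

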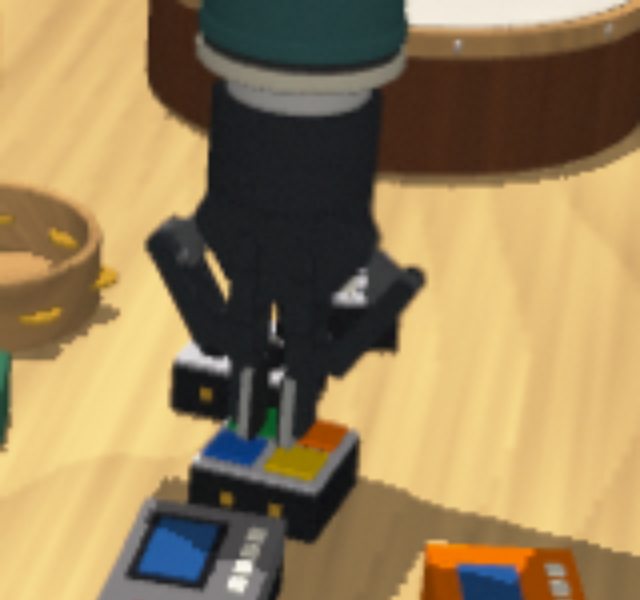

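The fingers have closed on top of the module, and both tips rest on the pads. I'll check the true tip height against the earlier side picture.

```bash
python3 - <<'E'
from h import *
a=np.radians(79.6);d=np.array([np.sin(a),-np.cos(a),0])
for z in(107,120,135,150):
  print(z,[np.round(proj("side",np.array([482,-59.5,z])+s*48*d)) for s in(1,-1)])
s=cv2.imread("pics/side1.png")
g=cv2.cvtColor(s,cv2.COLOR_BGR2HSV)
m=((g[...,2]<60)).astype(np.uint8)
m[:, :325]=0;m[:,440:]=0;m[:120]=0;m[195:]=0
for x in range(330,420,4):
  c=np.where(m[:,x])[0]; print(x,c.max() if len(c) else None,end=' ')
# modules now, shut tips expected
print()
for z in(6,20,34): print(z,np.round(proj("side",[484.5,-59.4,z])))
# pad-module top corners expected if untouched
a=np.radians(-10.35);R=np.array([[np.cos(a),-np.sin(a)],[np.sin(a),np.cos(a)]])
for c in((32,32),(-32,32),(-32,-32)):
  p=R@np.array(c)+[481.5,-58.8];print(np.round(proj("side",[*p,30])),np.round(proj("side",[*p,0])))
E
```

```text
107 [array([347., 200.]), array([396., 210.])]
120 [array([347., 194.]), array([397., 204.])]
135 [array([347., 186.]), array([397., 196.])]
150 [array([348., 179.]), array([398., 189.])]
330 None 334 153 338 154 342 158 346 160 350 178 354 162 358 157 362 165 366 161 370 153 374 154 378 155 382 155 386 157 390 161 394 166 398 186 402 183 406 169 410 169 414 166 418 None 
6 [366. 253.]
20 [367. 246.]
34 [367. 240.]
[346. 246.] [346. 260.]
[379. 254.] [378. 268.]
[390. 239.] [389. 252.]
```

The fingertips sit about 28 mm higher than ee_pos suggests: open tips at about TCP+28, shut tips at about TCP+14. Contact at 34 mm confirms this. I'll lift, open, and go lower.

Request:
arm_command --increments '[{"xyz": [0,0,0.6],"rotation": [0,0,0]},{"xyz": [0,0,0.4],"rotation": [0,0,0]}]'

```text
clock: 3.75
ee_pos: [481.9, -58.9, 57.4]
tool_rot: [0.768, 0.64, 0.0, 0.001]
ft_force: [0.8, 0.4, -0.1]
opening: -0.1
gripper_force: 0.0
```

Request:
arm_command --increments '[{"xyz": [0,0,0],"rotation": [0,0,0]},{"xyz": [0,0,0],"rotation": [0,0,0]},{"xyz": [0,0,0],"rotation": [0,0,0]},{"xyz": [0,0,0],"rotation": [0,0,0]}]' --claw -1

```text
clock: 4.25
ee_pos: [481.2, -58.8, 55.3]
tool_rot: [0.769, 0.64, -0.0, -0.0]
ft_force: [-0.6, -0.3, -0.3]
opening: 72.5
gripper_force: 0.0
```

```bash
python3 - <<'E'
from h import *
s=grab_frame("side");o=readout.observe();print(o["ee_pos"],o["opening"],o["ft_force"],o["joint_pos"])
cv2.imwrite("pics/v3.png",cv2.resize(s[160:280,310:430],(480,480),interpolation=cv2.INTER_CUBIC))
E
```

```text
[481.28499483 -58.85500861  55.49742621] 78.92350954387915 [-0.48149697 -0.61018299  0.42805035] [-1.74287824e-01 -2.15967926e-01  2.02798149e+00 -1.79013503e-05
  1.33019048e+00  7.96017782e-03]
```

View pics/v3.png

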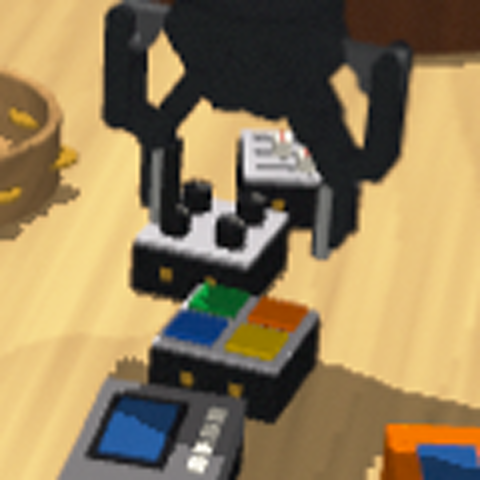

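The module hasn't moved and is still at its place. The open tips are at about (350,215) and (390,222), around 25 mm above the TCP height. Descending to TCP −15.

Request:
arm_command --increments '[{"xyz": [0,0,-0.6],"rotation": [0,0,0]},{"xyz": [0,0,-0.5],"rotation": [0,0,0]},{"xyz": [0,0,-0.4],"rotation": [0,0,0]},{"xyz": [0,0,-0.27],"rotation": [0,0,0]}]'

```text
clock: 4.8
ee_pos: [481.3, -58.8, -15.7]
tool_rot: [0.769, 0.64, -0.0, -0.0]
ft_force: [0.5, 0.5, 0.0]
opening: 85.0
gripper_force: 0.0
```

Request:
arm_command --increments '[{"xyz": [0,0,0],"rotation": [0,0,0]},{"xyz": [0,0,0],"rotation": [0,0,0]}]' --claw 1

```text
clock: 5.05
ee_pos: [481.9, -58.9, -14.1]
tool_rot: [0.768, 0.64, 0.0, 0.0]
ft_force: [-0.6, -0.4, -2.3]
opening: 62.9
gripper_force: 66.8
```

Request:
arm_command --increments '[{"xyz": [0.1,0.2,0],"rotation": [0,0,0.8]},{"xyz": [0.1,0.25,0],"rotation": [0,0,0.8]},{"xyz": [0.11,0.25,0],"rotation": [0,0,0.75]},{"xyz": [0,0.25,0],"rotation": [0,0,0]},{"xyz": [0,0.05,0],"rotation": [0,0,0]}]'

```text
clock: 5.68
ee_pos: [494.2, -18.4, -14.5]
tool_rot: [0.713, 0.701, 0.0, 0.0]
ft_force: [0.2, -2.8, 4.3]
opening: 62.9
gripper_force: 67.5
```

Request:
arm_command --increments '[{"xyz": [0,0.05,0],"rotation": [0,0,0]},{"xyz": [0,0.05,0],"rotation": [0,0,0]}]'

```text
clock: 5.92
ee_pos: [494.1, -15.1, -14.5]
tool_rot: [0.714, 0.7, 0.0, 0.0]
ft_force: [-0.3, -3.4, 5.1]
opening: 62.8
gripper_force: 67.7
```

Request:
arm_command --increments '[{"xyz": [0,0.025,0],"rotation": [0,0,0]},{"xyz": [0,0.025,0],"rotation": [0,0,0]}]'

```text
clock: 6.18
ee_pos: [494.1, -14.3, -14.5]
tool_rot: [0.714, 0.701, -0.001, 0.001]
ft_force: [0.9, -20.7, 5.8]
opening: 62.8
gripper_force: 67.7
```

Request:
arm_command --increments '[{"xyz": [0,0.025,0],"rotation": [0,0,0]},{"xyz": [0,0,0],"rotation": [0,0,0]}]'

```text
clock: 6.42
ee_pos: [494.1, -14.3, -14.5]
tool_rot: [0.714, 0.701, -0.001, 0.002]
ft_force: [-0.2, -25.8, 3.9]
opening: 63.0
gripper_force: 67.6
```

Seated at y≈−14.3 (expected −13.8). Releasing, then on to mod_knobs.

Request:
arm_command --increments '[{"xyz": [0,-0.04,0],"rotation": [0,0,0]},{"xyz": [0,0,0],"rotation": [0,0,0]},{"xyz": [0,0,0],"rotation": [0,0,0]},{"xyz": [0,0,0.75],"rotation": [0,0,0]},{"xyz": [0,0,0.75],"rotation": [0,0,0]}]' --claw -1

```text
clock: 7.05
ee_pos: [493.5, -13.2, 45.6]
tool_rot: [0.713, 0.701, -0.0, -0.0]
ft_force: [-0.1, 0.1, 1.3]
opening: 85.3
gripper_force: 0.0
```

Request:
arm_command --increments '[{"xyz": [0.1,-0.9,0],"rotation": [0,0,-0.6]},{"xyz": [0.1,-0.9,0],"rotation": [0,0,-0.6]},{"xyz": [0.1,-0.9,0],"rotation": [0,0,-0.6]},{"xyz": [0.105,-0.93,0],"rotation": [0,0,-0.5]},{"xyz": [0,0,-0.2],"rotation": [0,0,0]}]'

```text
clock: 7.68
ee_pos: [510.4, -160.4, 37.3]
tool_rot: [0.768, 0.64, 0.0, 0.0]
ft_force: [0.2, -0.1, -0.3]
opening: 85.5
gripper_force: 0.0
```

```bash
python3 - <<'E'
from h import *
s=grab_frame("side");t=grab_frame("top");o=readout.observe();print(o["ee_pos"],o["opening"],o["tool_rot"])
cv2.imwrite("pics/v4.png",np.hstack([cv2.resize(s[160:310,300:450],(390,390)),cv2.resize(t[210:330,250:370],(390,390))]))
E
```

```text
[ 509.47187109 -158.3321487    35.96687174] 85.33068184607134 [ 7.67508973e-01  6.41037585e-01 -3.18673523e-04 -8.30034364e-04]
```

View pics/v4.png

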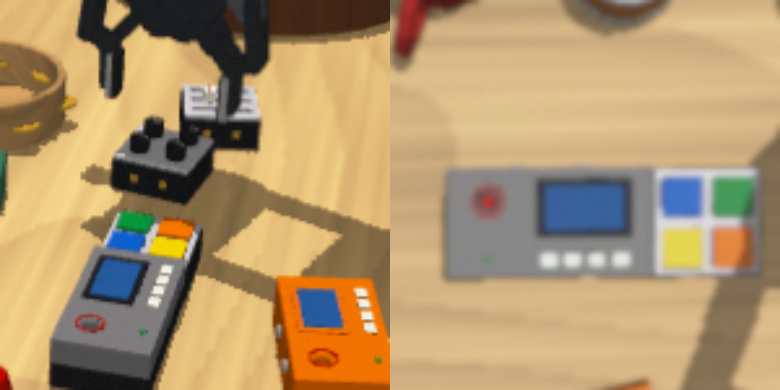

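The pads module sits flush and square against the host. Gripping mod_knobs.

Request:
arm_command --increments '[{"xyz": [0,0,-0.5],"rotation": [0,0,0]},{"xyz": [0,0,-0.45],"rotation": [0,0,0]},{"xyz": [0,0,-0.35],"rotation": [0,0,0]}]'

```text
clock: 8.15
ee_pos: [509.5, -158.0, -16.8]
tool_rot: [0.767, 0.641, -0.0, -0.001]
ft_force: [0.4, -0.3, 0.4]
opening: 85.5
gripper_force: 0.0
```

Request:
arm_command --increments '[{"xyz": [0,0,0],"rotation": [0,0,0]},{"xyz": [0,0,0],"rotation": [0,0,0]},{"xyz": [0,0,0],"rotation": [0,0,0]}]' --claw 1

```text
clock: 8.52
ee_pos: [510.3, -158.7, -14.5]
tool_rot: [0.767, 0.641, 0.0, 0.0]
ft_force: [0.8, 0.2, -1.9]
opening: 63.0
gripper_force: 67.1
```

Request:
arm_command --increments '[{"xyz": [-0.1,0.3,0],"rotation": [0,0,0.6]},{"xyz": [-0.11,0.4,0],"rotation": [0,0,0.6]},{"xyz": [-0.11,0.4,0],"rotation": [0,0,0.6]},{"xyz": [-0.11,0.4,0],"rotation": [0,0,0.5]},{"xyz": [0,0.3,0],"rotation": [0,0,0]}]'

```text
clock: 9.15
ee_pos: [492.6, -85.4, -14.8]
tool_rot: [0.713, 0.701, 0.0, 0.0]
ft_force: [0.0, 0.1, -1.4]
opening: 62.9
gripper_force: 67.1
```

Request:
arm_command --increments '[{"xyz": [0,0.1,0],"rotation": [0,0,0]},{"xyz": [0,0.04,0],"rotation": [0,0,0]},{"xyz": [0,0.03,0],"rotation": [0,0,0]}]'

```text
clock: 9.52
ee_pos: [493.0, -80.1, -14.9]
tool_rot: [0.714, 0.701, -0.0, 0.0]
ft_force: [-0.5, -0.1, -1.3]
opening: 62.8
gripper_force: 67.1
```

Request:
arm_command --increments '[{"xyz": [0,0.025,0],"rotation": [0,0,0]},{"xyz": [0,0.025,0],"rotation": [0,0,0]}]'

```text
clock: 9.78
ee_pos: [492.9, -78.0, -14.9]
tool_rot: [0.714, 0.701, -0.0, -0.0]
ft_force: [-0.6, -0.6, -2.2]
opening: 62.5
gripper_force: 67.1
```

Request:
arm_command --increments '[{"xyz": [0,0.025,0],"rotation": [0,0,0]},{"xyz": [0,0.025,0],"rotation": [0,0,0]}]'

```text
clock: 10.02
ee_pos: [493.1, -77.8, -14.6]
tool_rot: [0.713, 0.701, -0.001, 0.002]
ft_force: [-0.1, -24.8, -2.7]
opening: 62.6
gripper_force: 67.1
```

Request:
arm_command --increments '[{"xyz": [0,0.025,0],"rotation": [0,0,0]},{"xyz": [0,0,0],"rotation": [0,0,0]}]'

```text
clock: 10.28
ee_pos: [493.1, -77.8, -14.5]
tool_rot: [0.713, 0.701, -0.002, 0.002]
ft_force: [-0.3, -29.8, -2.8]
opening: 63.0
gripper_force: 67.0
```

Request:
arm_command --increments '[{"xyz": [0,-0.06,0],"rotation": [0,0,0]},{"xyz": [0,0,0],"rotation": [0,0,0]},{"xyz": [0,0,0],"rotation": [0,0,0]},{"xyz": [0,0,0.75],"rotation": [0,0,0]},{"xyz": [0,0,0.75],"rotation": [0,0,0]}]' --claw -1

```text
clock: 10.9
ee_pos: [492.6, -77.0, 45.7]
tool_rot: [0.713, 0.701, -0.0, -0.0]
ft_force: [0.1, -0.3, -0.5]
opening: 85.7
gripper_force: 0.0
```

Request:
arm_command --increments '[{"xyz": [-0.06,-0.9,0],"rotation": [0,0,0.66]},{"xyz": [-0.06,-0.9,0],"rotation": [0,0,0.66]},{"xyz": [-0.06,-0.9,0],"rotation": [0,0,0.66]},{"xyz": [-0.06,-0.9,0],"rotation": [0,0,0.66]},{"xyz": [-0.06,-0.915,0],"rotation": [0,0,0.66]}]'

```text
clock: 11.52
ee_pos: [480.8, -258.8, 45.1]
tool_rot: [0.628, 0.779, 0.0, 0.0]
ft_force: [0.3, 0.4, 0.2]
opening: 85.2
gripper_force: 0.0
```

Request:
arm_command --increments '[{"xyz": [0,0,-0.3],"rotation": [0,0,0]},{"xyz": [0,0,-0.5],"rotation": [0,0,0]},{"xyz": [0,0,-0.4],"rotation": [0,0,0]},{"xyz": [0,0,-0.3],"rotation": [0,0,0]}]'

```text
clock: 12.02
ee_pos: [480.6, -257.0, -16.5]
tool_rot: [0.628, 0.778, -0.0, -0.001]
ft_force: [-0.0, 0.1, 0.4]
opening: 85.4
gripper_force: 0.0
```

Request:
arm_command --increments '[{"xyz": [0,0,0],"rotation": [0,0,0]},{"xyz": [0,0,0],"rotation": [0,0,0]},{"xyz": [0,0,0],"rotation": [0,0,0]}]' --claw 1

```text
clock: 12.4
ee_pos: [481.1, -257.9, -14.4]
tool_rot: [0.628, 0.778, 0.0, 0.0]
ft_force: [-0.2, 0.4, -2.1]
opening: 62.8
gripper_force: 67.0
```

Request:
arm_command --increments '[{"xyz": [0.07,0.45,0],"rotation": [0,0,-0.8]},{"xyz": [0.07,0.6,0],"rotation": [0,0,-0.9]},{"xyz": [0.07,0.6,0],"rotation": [0,0,-0.8]},{"xyz": [0.065,0.6,0],"rotation": [0,0,-0.8]},{"xyz": [0,0.45,0],"rotation": [0,0,0]}]'

```text
clock: 13.02
ee_pos: [492.0, -149.0, -14.6]
tool_rot: [0.713, 0.701, 0.0, 0.0]
ft_force: [0.0, 0.2, -1.5]
opening: 62.9
gripper_force: 67.1
```

Request:
arm_command --increments '[{"xyz": [0,0.1,0],"rotation": [0,0,0]},{"xyz": [0,0.05,0],"rotation": [0,0,0]},{"xyz": [0,0.025,0],"rotation": [0,0,0]}]'

```text
clock: 13.4
ee_pos: [491.9, -143.3, -14.8]
tool_rot: [0.714, 0.701, -0.0, 0.0]
ft_force: [-0.3, 0.2, -0.0]
opening: 63.1
gripper_force: 67.1
```

Request:
arm_command --increments '[{"xyz": [0,0.025,0],"rotation": [0,0,0]},{"xyz": [0,0.025,0],"rotation": [0,0,0]}]'

```text
clock: 13.65
ee_pos: [491.9, -141.2, -14.8]
tool_rot: [0.714, 0.701, -0.0, 0.0]
ft_force: [-0.1, -6.0, 0.4]
opening: 62.9
gripper_force: 67.3
```

Request:
arm_command --increments '[{"xyz": [0,0.03,0],"rotation": [0,0,0]},{"xyz": [0,0.03,0],"rotation": [0,0,0]},{"xyz": [0,0,0],"rotation": [0,0,0]}]'

```text
clock: 14.02
ee_pos: [492.3, -141.1, -14.3]
tool_rot: [0.713, 0.701, -0.001, 0.002]
ft_force: [0.4, -25.3, -2.9]
opening: 63.1
gripper_force: 67.0
```

Request:
arm_command --increments '[{"xyz": [0,-0.05,0],"rotation": [0,0,0]},{"xyz": [0,0,0],"rotation": [0,0,0]},{"xyz": [0,0,0],"rotation": [0,0,0]},{"xyz": [0,0,0.75],"rotation": [0,0,0]},{"xyz": [0,0,0.75],"rotation": [0,0,0]}]' --claw -1

```text
clock: 14.65
ee_pos: [491.6, -140.2, 45.6]
tool_rot: [0.713, 0.701, -0.0, -0.0]
ft_force: [-0.5, -0.9, -0.0]
opening: 85.3
gripper_force: 0.0
```

Request:
arm_command --increments '[{"xyz": [0,0,1],"rotation": [0,0,0]},{"xyz": [0,-0.9,1],"rotation": [0,0,0]},{"xyz": [-0.5,-0.9,0.6],"rotation": [0,0,0]},{"xyz": [-0.5,-0.9,0],"rotation": [0,0,0]},{"xyz": [0,0,0],"rotation": [0,0,0]}]'

```text
clock: 15.28
ee_pos: [451.0, -250.0, 149.3]
tool_rot: [0.714, 0.7, -0.0, 0.0]
ft_force: [-0.0, 0.6, 0.7]
opening: 85.4
gripper_force: 0.0
```

```bash
python3 - <<'E'
from h import *
t=grab_frame("top");s=grab_frame("side");cv2.imwrite("pics/top5.png",t);cv2.imwrite("pics/side5.png",s)
o=readout.observe();print(o["ee_pos"],o["joint_pos"])
cv2.imwrite("pics/v5.png",np.vstack([cv2.resize(t[230:320,120:440],(800,225),interpolation=cv2.INTER_CUBIC),np.hstack([cv2.resize(s[170:320,290:440],(360,360)),cv2.resize(s[290:430,240:380],(360,360)),np.zeros((360,80,3),np.uint8)])]))
# stylus in side: yellow
hsv=cv2.cvtColor(s,cv2.COLOR_BGR2HSV)
y=((abs(hsv[...,0].astype(int)-28)<6)&(hsv[...,1]>170)&(hsv[...,2]>90));y[:,:275]=0;y[:,310:]=0;y[:300]=0;y[385:]=0
vs=np.where(y.any(1))[0]
for v in vs[::3]: u=np.where(y[v])[0];print("side",v,u.min(),u.max())
ht=cv2.cvtColor(t,cv2.COLOR_BGR2HSV)
print(ht[264:280:2,130:152:2,0]);print(ht[264:280:2,130:152:2,1]);print(ht[264:280:2,130:152:2,2])
E
```

```text
[ 451.81112439 -248.32607746  148.95175475] [-5.52219721e-01 -2.10445340e-01  1.86712240e+00  3.13349831e-04
  1.48518270e+00 -5.33334910e-01]
side 317 286 291
side 320 285 294
side 323 286 294
side 326 285 294
side 329 285 294
side 332 285 294
side 335 287 292
side 338 286 294
side 341 287 292
side 344 286 294
side 347 288 291
side 350 286 294
side 353 286 294
side 356 286 294
side 359 286 294
side 362 286 294
side 365 286 295
side 368 285 295
side 371 286 294
[[16 13 13 13 13 13 13 13 13 13 13]
 [16 13 13 13 13 13 12 13 13 13 13]
 [17 18 19 17 15 14 13 14 15 16 13]
 [20 23 24 24 23 22 21 20 22 23 19]
 [22 24 24 24 24 24 23 23 23 24 23]
 [20 23 24 24 23 24 24 24 23 24 21]
 [18 18 18 16 14 16 16 16 19 19 16]
 [18 16 13 13 13 13 13 13 13 13 13]]
[[112 146 147 145 146 144 147 145 145 146 147]
 [105 143 145 146 146 145 143 147 147 147 147]
 [105 152 162 154 148 145 143 145 150 151 148]
 [128 175 178 174 166 160 142 146 162 173 159]
 [143 177 177 176 171 166 152 157 161 171 171]
 [124 168 175 176 174 159 166 152 157 174 165]
 [100 125 158 151 146 146 144 139 156 155 151]
 [ 97 108 144 145 147 144 140 143 144 146 146]]
[[173 154 154 153 154 154 154 155 157 159 158]
 [177 155 156 155 157 158 160 160 160 160 160]
 [179 178 175 152 136 132 136 141 155 155 162]
 [192 214 214 180 112  83  79  82 101 133 154]
 [201 218 218 199 122  89  77  73  73 109 151]
 [192 213 211 168 101  77  72  72  73 113 147]
 [186 185 174 150 131  96  87  86 100 132 152]
 [186 180 166 165 158 126 109 123 136 150 152]]
```

View pics/v5.png

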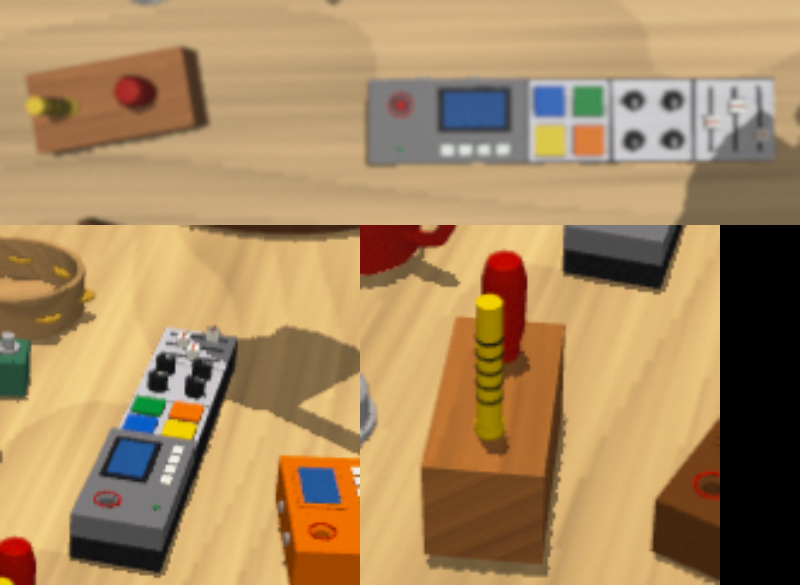

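The picture shows host, pads, knobs and faders in one gapless straight row. The stylus top is at (134,272) in the top view and (290,318) in the side view, with its foot at (290,373). Locating the stylus.

```bash
python3 - <<'E'
from h import *
t=cv2.imread("pics/top5.png");h=cv2.cvtColor(t,cv2.COLOR_BGR2HSV)
w=np.zeros(h.shape[:2]);r=(h[...,0]>=22)&(h[...,0]<32)&(h[...,2]>190)&(h[...,1]>135);r[:, :126]=0;r[:,145:]=0;r[:262]=0;r[282:]=0
v,u=np.where(r);print(u.min(),u.max(),v.min(),v.max(),u.mean(),v.mean())
c=(u.mean(),v.mean());print("top cap z140",onz("top",*c,140))
print("tri top",tri("top",c,"side",(290,318.5)))
# foot: side ray at foot centre z=63
for z,vv in((140,318.5),(63,371.5)): print(z,onz("side",290,vv,z))
# stand top rect: brown
b=((h[...,0]<16)&(h[...,1]>125)&(h[...,2]>90)&(h[...,2]<175)|(h[...,2]<60)|r).astype(np.uint8)
b2=((h[...,0]<12)&(h[...,1]>150)&(h[...,2]<200)).astype(np.uint8)
roi=(slice(240,300),slice(124,212));print(h[255:290:5,126:206:8,0],h[255:290:5,126:206:8,1],h[255:290:5,126:206:8,2])
E
```

```text
130 136 269 275 133.02941176470588 271.8529411764706
top cap z140 [510.68699584 359.69880027 140.        ]
tri top (array([510.64556546, 358.53900528, 143.42796924]), np.float64(0.047235437816541534))
140 [511.99806513 354.1359529  140.        ]
63 [509.59475004 362.80914379  63.        ]
[[18 18 18 17 14 13 13 13 13 15]
 [18 13 13 13 13 12  9 13 13 13]
 [18 13 13 13 13  4  1 10 13 12]
 [18 24 21 19 13 11  1 12 13 12]
 [18 22 20 18 13 13 13 13 13 13]
 [18 13 13 13 12 13 13 13 13 14]
 [17 14 13 13 13 13 15 17 18 18]] [[ 98  97  98 105 135 147 147 146 145 114]
 [ 97 140 147 146 146 146 158 145 143 131]
 [ 96 143 147 147 147 184 191 153 146 138]
 [ 96 178 142 159 145 154 195 145 146 138]
 [ 97 170 148 157 144 146 145 148 145 132]
 [ 97 141 147 146 145 146 145 144 145 116]
 [ 95 125 145 147 146 145 111  96  96  96]] [[195 197 196 190 170 167 166 170 163  94]
 [187 167 167 161 161 157 116 160 160  74]
 [185 153 156 160 160 158 159 110 161  72]
 [180 214  79 154 163 154 106 130 157  72]
 [182 192  76 148 159 150 130 157 158  77]
 [181 157 146 155 157 154 156 159 148  90]
 [178 165 155 154 155 132 108 143 191 193]]
```

Stylus axis is at about (510.6, 359.7), and the two-view height of 143 mm is consistent with 140. Moving over it, descending and gripping mid-handle.

Request:
arm_command --increments '[{"xyz": [0.092,0.95,0],"rotation": [0,0,0]},{"xyz": [0.092,0.95,0],"rotation": [0,0,0]},{"xyz": [0.092,0.95,0],"rotation": [0,0,0]},{"xyz": [0.092,0.95,0],"rotation": [0,0,0]}]'

```text
clock: 15.88
ee_pos: [466.7, -94.2, 148.9]
tool_rot: [0.713, 0.701, 0.0, -0.0]
ft_force: [0.6, -0.8, 0.2]
opening: 85.3
gripper_force: 0.0
```

Request:
arm_command --increments '[{"xyz": [0.092,0.95,0],"rotation": [0,0,0]},{"xyz": [0.092,0.95,0],"rotation": [0,0,0]},{"xyz": [0.092,0.95,0],"rotation": [0,0,0]},{"xyz": [0.092,0.95,0],"rotation": [0,0,0]}]'

```text
clock: 16.38
ee_pos: [481.1, 58.0, 149.0]
tool_rot: [0.713, 0.701, 0.0, -0.0]
ft_force: [-0.2, -1.0, -0.3]
opening: 85.5
gripper_force: 0.0
```

Request:
arm_command --increments '[{"xyz": [0.092,0.95,0],"rotation": [0,0,0]},{"xyz": [0.092,0.95,0],"rotation": [0,0,0]},{"xyz": [0.092,0.95,0],"rotation": [0,0,0]},{"xyz": [0.092,0.95,0],"rotation": [0,0,0]}]'

```text
clock: 16.88
ee_pos: [495.5, 210.0, 148.9]
tool_rot: [0.713, 0.701, -0.0, -0.0]
ft_force: [0.3, -0.0, -0.2]
opening: 85.4
gripper_force: 0.0
```

Request:
arm_command --increments '[{"xyz": [0.092,0.95,0],"rotation": [0,0,0]},{"xyz": [0.092,0.95,0],"rotation": [0,0,0]},{"xyz": [0.092,0.95,0],"rotation": [0,0,0]},{"xyz": [0.092,0.95,0],"rotation": [0,0,0]},{"xyz": [0,0,0],"rotation": [0,0,0]}]'

```text
clock: 17.5
ee_pos: [509.6, 362.5, 148.3]
tool_rot: [0.712, 0.702, -0.001, -0.0]
ft_force: [1.0, -0.5, 0.9]
opening: 85.3
gripper_force: 0.0
```

```bash
python3 - <<'E'
from h import *
s=grab_frame("side");cv2.imwrite("pics/side6.png",s);o=readout.observe();print(o["ee_pos"],o["tool_rot"],o["opening"])
for z in(150,165,177,190): print(z,[np.round(proj("side",[510.6+d,359.7,z])) for d in(-43,43)])
h=cv2.cvtColor(s,cv2.COLOR_BGR2HSV);m=(h[...,2]<60)
for x in range(236,350,4):
  c=np.where(m[150:318,x])[0]; print(x,c.max()+150 if len(c) else None,end=' ')
E
```

```text
[509.73284326 361.23250286 148.36563937] [ 7.12523886e-01  7.01647577e-01 -5.95612444e-04 -1.85356233e-04] 85.14362847743153
150 [array([325., 321.]), array([256., 309.])]
165 [array([325., 310.]), array([255., 298.])]
177 [array([325., 302.]), array([255., 290.])]
190 [array([326., 293.]), array([255., 281.])]
236 260 240 263 244 287 248 266 252 294 256 289 260 254 264 251 268 248 272 252 276 255 280 255 284 255 288 256 292 257 296 258 300 259 304 256 308 259 312 264 316 267 320 308 324 308 328 309 332 310 336 310 340 311 344 312 348 312
```

Request:
arm_command --increments '[{"xyz": [0,0,-0.6],"rotation": [0,0,0]},{"xyz": [0,0,-0.5],"rotation": [0,0,0]},{"xyz": [0,0,-0.5],"rotation": [0,0,0]},{"xyz": [0,0,-0.325],"rotation": [0,0,0]}]'

```text
clock: 18.05
ee_pos: [510.4, 359.2, 70.6]
tool_rot: [0.714, 0.701, -0.001, -0.0]
ft_force: [0.6, 0.3, 0.1]
opening: 85.2
gripper_force: 0.0
```

Request:
arm_command --increments '[{"xyz": [0,0,0],"rotation": [0,0,0]},{"xyz": [0,0,0],"rotation": [0,0,0]},{"xyz": [0,0,0],"rotation": [0,0,0]},{"xyz": [0,0,0],"rotation": [0,0,0]},{"xyz": [0,0,0],"rotation": [0,0,0]}]' --claw 1

```text
clock: 18.68
ee_pos: [511.0, 359.7, 72.7]
tool_rot: [0.713, 0.701, 0.0, 0.0]
ft_force: [-0.6, -0.1, 4.6]
opening: 11.6
gripper_force: 58.4
```

Request:
arm_command --increments '[{"xyz": [0,0,0],"rotation": [0,0,0]},{"xyz": [0,0,0],"rotation": [0,0,0]}]'

```text
clock: 18.92
ee_pos: [511.0, 359.7, 72.7]
tool_rot: [0.713, 0.701, 0.0, 0.0]
ft_force: [-1.0, -0.4, 5.5]
opening: 11.5
gripper_force: 58.4
```

Request:
arm_command --increments '[{"xyz": [0,0,0.4],"rotation": [0,0,0]},{"xyz": [0,0,0.7],"rotation": [0,0,0]},{"xyz": [0,0,0.7],"rotation": [0,0,0]},{"xyz": [0,0,0.7],"rotation": [0,0,0]},{"xyz": [0,0,0.7],"rotation": [0,0,0]}]'

```text
clock: 19.55
ee_pos: [510.6, 359.5, 202.0]
tool_rot: [0.713, 0.701, 0.0, 0.0]
ft_force: [0.2, 0.5, -0.6]
opening: 11.5
gripper_force: 58.4
```

Request:
arm_command --increments '[{"xyz": [0,-0.7,0],"rotation": [0,0,0]},{"xyz": [0,-0.8,0],"rotation": [0,0,0]},{"xyz": [0,-0.8,0],"rotation": [0,0,0]},{"xyz": [0,-0.8,0],"rotation": [0,0,0]}]'

```text
clock: 20.05
ee_pos: [510.6, 234.6, 201.0]
tool_rot: [0.713, 0.701, 0.0, 0.0]
ft_force: [-0.1, 0.8, -1.1]
opening: 11.5
gripper_force: 58.4
```

Request:
arm_command --increments '[{"xyz": [0,-0.8,0],"rotation": [0,0,0]},{"xyz": [0,-0.8,-0.6],"rotation": [0,0,0]},{"xyz": [0,-0.8,-0.8],"rotation": [0,0,0]},{"xyz": [-0.065,-0.645,-0.8],"rotation": [0,0,0]},{"xyz": [0,0,0],"rotation": [0,0,0]}]'

```text
clock: 20.68
ee_pos: [507.1, 112.3, 110.7]
tool_rot: [0.714, 0.7, -0.001, -0.001]
ft_force: [-0.1, 0.7, 0.1]
opening: 11.4
gripper_force: 58.4
```

```bash
python3 - <<'E'
from h import *
s=grab_frame("side");t=grab_frame("top");cv2.imwrite("pics/side7.png",s);cv2.imwrite("pics/top7.png",t);o=readout.observe();print(o["ee_pos"],o["tool_rot"],o["opening"])
print("ring expect",proj("side",[508.2,113.7,36]),"tip expect",proj("side",[508.2,113.7,50]),"foot",proj("side",[508.2,113.7,100]),proj("top",[508.2,113.7,50]))
u,v=map(int,proj("side",[508.2,113.7,50]));print(u,v)
cv2.imwrite("pics/v7.png",np.hstack([cv2.resize(s[v-55:v+35,u-45:u+45],(560,560),interpolation=cv2.INTER_CUBIC),cv2.resize(t[250:300,260:290],(240,400))[:0].reshape(0,240,3) if 0 else cv2.copyMakeBorder(cv2.resize(t[240:310,255:295],(230,400)),0,160,0,0,cv2.BORDER_CONSTANT)]))
E
```

```text
[508.49972285 113.97196714 113.36608079] [7.13686463e-01 7.00465125e-01 4.56968447e-04 1.79823591e-04] 11.346451175872467
ring expect (np.float64(334.38554977684265), np.float64(285.5944649866289)) tip expect (np.float64(334.70763525625375), np.float64(278.4331595306963)) foot (np.float64(335.89060586184087), np.float64(251.9525149654188)) (np.float64(279.3378196966278), np.float64(271.4353004867978))
334 278
```

View pics/v7.png

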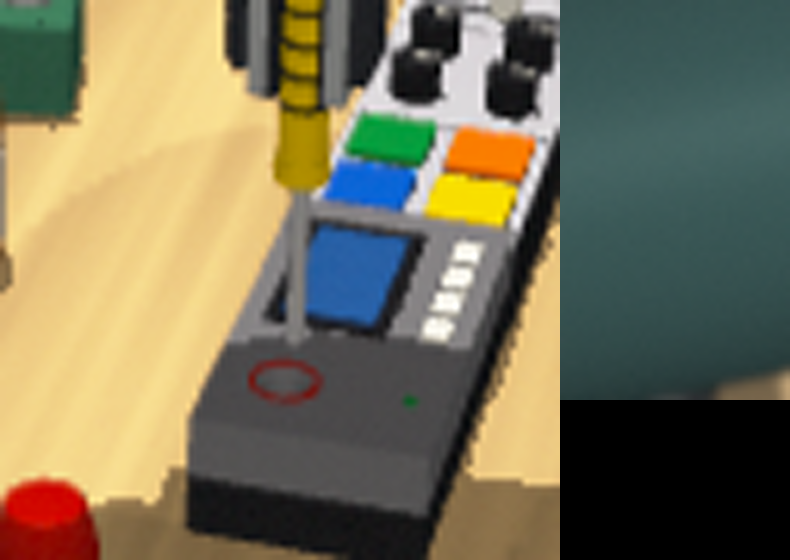

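The stylus is held upright above the ring. The ring centre is at about (334.8,284.2) and the tip at (336.7,278), roughly 2–3 mm to one side. The arm was still settling, so I'll let it rest and measure sub-pixel.

Request:
arm_command --increments '[{"xyz": [0,0,0],"rotation": [0,0,0]},{"xyz": [0,0,0],"rotation": [0,0,0]},{"xyz": [0,0,0],"rotation": [0,0,0]},{"xyz": [0,0,0],"rotation": [0,0,0]}]'

```text
clock: 21.28
ee_pos: [508.2, 113.9, 112.2]
tool_rot: [0.713, 0.701, 0.0, 0.0]
ft_force: [-0.9, 0.2, -0.4]
opening: 11.2
gripper_force: 58.4
```

```bash
cat > m.py <<'E'
from h import *
def meas(s):
    h=cv2.cvtColor(s,cv2.COLOR_BGR2HSV);g=s.astype(float)
    red=((h[...,1]>110)&((h[...,0]<10)|(h[...,0]>170))).astype(np.uint8)
    red[:276]=0;red[294:]=0;red[:,:322]=0;red[:,348:]=0
    v,u=np.where(red);e=cv2.fitEllipse(cv2.convexHull(np.c_[u,v].astype(np.float32))) 
    cs=[]
    y=((h[...,0]>20)&(h[...,0]<34)&(h[...,1]>170));y[:, :328]=0;y[:,346:]=0;y[:230]=0;y[256:]=0
    for r in range(232,256):
        q=np.where(y[r])[0]
        if len(q)>3: cs.append((r,q.min(),q.max()))
    return e,(u.min(),u.max(),v.min(),v.max()),cs
E
python3 - <<'E'
from m import *
s=grab_frame("side");cv2.imwrite("pics/side8.png",s);o=readout.observe();print(o["ee_pos"])
e,b,cs=meas(s);print(e,b);print(cs)
print(s[256:286,328:345].mean(2).astype(int))
print(proj("side",[508.2,113.7,36]))
E
```

```text
[508.16453297 113.82550121 112.17279734]
((334.35736083984375, 283.6808166503906), (6.648536205291748, 11.62081527709961), 96.15884399414062) (np.int64(329), np.int64(340), np.int64(281), np.int64(287))
[(232, np.int64(333), np.int64(339)), (233, np.int64(333), np.int64(339)), (234, np.int64(333), np.int64(339)), (235, np.int64(333), np.int64(338)), (236, np.int64(333), np.int64(338)), (237, np.int64(333), np.int64(338)), (238, np.int64(333), np.int64(338)), (239, np.int64(334), np.int64(339)), (240, np.int64(333), np.int64(340)), (241, np.int64(333), np.int64(340)), (242, np.int64(333), np.int64(340)), (243, np.int64(333), np.int64(340)), (244, np.int64(333), np.int64(340)), (245, np.int64(333), np.int64(340)), (246, np.int64(333), np.int64(340)), (247, np.int64(332), np.int64(340)), (248, np.int64(332), np.int64(340)), (249, np.int64(332), np.int64(340)), (250, np.int64(332), np.int64(340)), (251, np.int64(332), np.int64(340)), (252, np.int64(334), np.int64(339))]
[[195 194 190 187 187 186 160 123 124 119 131 133 133 133 130 130 128]
 [194 192 189 187 187 185 161 124 126 119 131 11
[... 1375 characters left out ...]
32 131  93 130  92  89  97 123  94  89  89  89  89  89  82  80  74]
 [ 89  88  75  89  75  73  78  86  75  74  73  74  73  75  74  74  73]
 [ 73  74  74  73  73  74  74  72  72  75  74  72  72  75  72  73  74]
 [ 74  74  74  73  74  70  68  68  74  74  73  73  72  73  75  74  75]
 [ 75  74  64  60  60  60  59  60  61  61  68  73  75  72  76  74  74]
 [ 74  65  56  68  77  81  83  85  78  69  59  62  73  75  74  74  73]
 [ 74  53  73  77  82  85  87  87  83  79  74  60  64  73  75  74  74]
 [ 73  52  71  72  77  82  84  84  80  76  72  61  60  74  73  75  73]
 [ 73  63  60  63  75  81  85  83  78  69  61  49  68  73  74  74  73]]
(np.float64(334.38554977684265), np.float64(285.5944649866289))
```

After settling, the tip is at column 335.0 (wanted 334.7) and its row agrees to within 1 mm. It is aligned, so I'll nudge +0.4 mm in x and insert.

Request:
arm_command --increments '[{"xyz": [0.01,0,-0.2],"rotation": [0,0,0]},{"xyz": [0,0,-0.15],"rotation": [0,0,0]},{"xyz": [0,0,-0.1],"rotation": [0,0,0]},{"xyz": [0,0,0],"rotation": [0,0,0]}]'

```text
clock: 21.82
ee_pos: [508.4, 113.7, 93.6]
tool_rot: [0.714, 0.701, -0.0, -0.0]
ft_force: [-0.2, 0.4, 0.1]
opening: 11.4
gripper_force: 58.4
```

Request:
arm_command --increments '[{"xyz": [0,0,-0.05],"rotation": [0,0,0]},{"xyz": [0,0,-0.05],"rotation": [0,0,0]},{"xyz": [0,0,0],"rotation": [0,0,0]}]'

```text
clock: 22.2
ee_pos: [508.5, 113.7, 90.0]
tool_rot: [0.714, 0.701, -0.0, -0.0]
ft_force: [0.0, 0.5, -0.9]
opening: 11.3
gripper_force: 58.4
```

The tip is inside the hole (28 mm) with no contact force. Pressing in small steps.

Request:
arm_command --increments '[{"xyz": [0,0,-0.05],"rotation": [0,0,0]},{"xyz": [0,0,-0.05],"rotation": [0,0,0]},{"xyz": [0,0,0],"rotation": [0,0,0]}]'

```text
clock: 22.58
ee_pos: [508.6, 113.7, 86.1]
tool_rot: [0.713, 0.701, 0.0, 0.0]
ft_force: [-0.0, -1.2, 1.4]
opening: 11.3
gripper_force: 58.4
```

Request:
arm_command --increments '[{"xyz": [0,0,-0.05],"rotation": [0,0,0]},{"xyz": [0,0,0],"rotation": [0,0,0]}]'

```text
clock: 22.82
ee_pos: [508.6, 113.7, 84.2]
tool_rot: [0.714, 0.701, 0.0, 0.0]
ft_force: [-0.4, 0.1, 2.2]
opening: 12.0
gripper_force: 58.4
```

Request:
arm_command --increments '[{"xyz": [0,0,-0.04],"rotation": [0,0,0]},{"xyz": [0,0,0],"rotation": [0,0,0]}]'

```text
clock: 23.08
ee_pos: [508.6, 113.7, 82.6]
tool_rot: [0.713, 0.701, 0.0, 0.0]
ft_force: [-0.0, -0.2, 4.1]
opening: 11.7
gripper_force: 58.5
```

Request:
arm_command --increments '[{"xyz": [0,0,-0.03],"rotation": [0,0,0]},{"xyz": [0,0,0],"rotation": [0,0,0]}]'

```text
clock: 23.32
ee_pos: [508.9, 113.8, 82.1]
tool_rot: [0.713, 0.701, 0.0, 0.0]
ft_force: [-2.0, -0.8, 10.3]
opening: 11.7
gripper_force: 59.4
```

Request:
arm_command --increments '[{"xyz": [0,0,-0.02],"rotation": [0,0,0]},{"xyz": [0,0,0],"rotation": [0,0,0]}]'

```text
clock: 23.58
ee_pos: [509.1, 113.9, 81.9]
tool_rot: [0.713, 0.701, 0.001, 0.0]
ft_force: [-2.6, -0.2, 15.3]
opening: 11.5
gripper_force: 59.9
```

The button has bottomed: z stopped at about 82 and the force rose to 15 N, past the 5 N needed. One last look before handing in.

```bash
python3 - <<'E'
from h import *
s=grab_frame("side");cv2.imwrite("pics/v9.png",cv2.resize(s[160:320,270:450],(720,600)))
o=readout.observe();print(o["ee_pos"],o["ft_force"],o["gripper_force"])
E
```

```text
[509.08760205 113.86297786  81.85840362] [-2.06890012 -1.04780617 14.88384529] 59.91478979587555
```

View pics/v9.png

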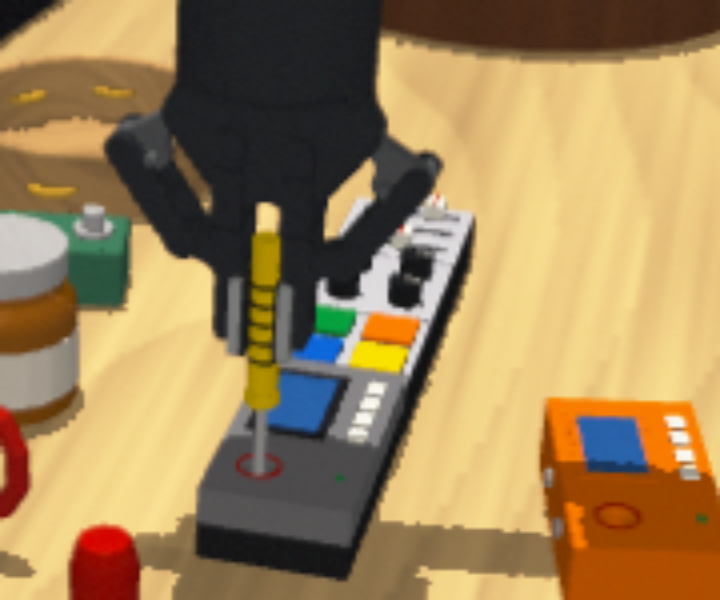

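The nose stands in the red-ringed hole at crop pixel (258,468), and the row is straight and gapless. Handing in.

```bash
python3 -c "
from workcell import ticket
print(ticket.finish_job())"
```

```text
the job is handed in; nothing more can be done
None
```

The job is handed in at about 24 s: the three modules stand snug in one straight row on the host's right-hand side, and the stylus is still gripped, holding the reset button fully down with about 15 N; on the first grasp attempt the fingers closed on top of the pads module and pressed it with about 26 N, but it did not move.

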